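# Prop the parts chest open

## Task

Open the blue parts chest and leave it propped: lift the lid by the red grip of its prop rod, swing the rod's foot back over the orange catch block and seat it fully in the block's holding hole, so that the lid rests on the rod, then let go. Be gentle: never jam the foot hard against the block, and leave the other things on the desk alone.

Things in the scene. Friction and masses are not known exactly. Their poses are not given: they have to be found in the camera images.
- chest: blue sheet-steel parts chest fixed on the desk, 180 mm deep (x), 170 wide (y), 135 high without its lid. Origin under its centre, x to its back (hinge side), y to its left, z up. On its right side (-y) a steel ledge, top 98 mm up, carries an orange catch block 72 long (x), 24 wide, flat top 118 mm up. In the block's middle is the holding hole: 14 long (x), 10 deep, flat floor 108 mm up
- ledge_mid (a point): chest point x +5, y -117, z 118 mm: level with the block's top, in the rod's plane, at the middle of the block's adjustment. The block is clamped up to 13 mm forward or back of it along the chest's x; where is not measured, so see or feel for the hole. The block's top always reaches at least 23 mm either way; past its ends it drops 20 mm to the ledge. The block does not give
- lid_hinge (a point): middle of the lid's hinge line, which runs along the chest's y; at x +90, z 135 mm of the chest
- lid (a joint): opening of the blue lid about the hinge, rad: 0 shut, grows as its front rises, at most 1.5. The lid weighs about 0.6 kg, is 20 mm high, reaches 184 mm in front of the hinge and 89 mm to either side of the middle, and sinks shut on its damped hinge when not held. With the rod's foot in the hole it stands at about 0.5 to 0.7
- rod: prop rod on a pivot on the lid's right edge, swinging freely in the plane y = -117 mm of the chest. Origin on the pivot: with the lid shut 150 mm in front of the hinge line, 10 mm above it, carried by the lid. z up along the rod: red grip above the pivot, below it a shank of 6 mm diameter, round rubber end. Lid shut, it hangs about upright in front of the catch block
- rod_grip (a point): middle of the red grip, on the rod 60 mm above the pivot; the grip is 26 (x) by 14 (y) by 46 mm high, pinched across the 14 mm
- rod_foot (a point): lower end of the rod's foot, on its axis 125 mm below the pivot. Once in the hole, the load of the lid urges it against the hole's rear wall
- cedar_block: wooden block 60x82x44 mm, a bystander; origin under its centre
- yellow_bin: yellow bin of bits 77x73x34 mm, a bystander; origin under its centre
- green_dropper: green dropper bottle 25 mm wide, 67 high, a bystander; origin under its centre
- glass_jar: clear jar 52 mm wide, 43 high, standing on a wooden box, a bystander; origin under its centre
- primer_can: white spray can 50 mm wide, 145 high, a bystander; origin under its centre
- chuck_key: steel drill chuck key 56x50x13 mm lying flat, a bystander; origin under its centre

How it is judged:
By the outcome, as a careful person would: the job done as asked, in the order asked, and still so for the second after the job is handed in, with the robot touching nothing.
It also fails if it takes over 64 s, if anything falls off the work surface, if the arm or the gripper's body presses on something with over 40 N, if the wrist force passes 120 N, or if a joint passes its speed limit or range.

## Robot

A 6-joint arm with a two-finger parallel gripper is mounted at the origin on a cart in front of the work surface, level with it; the furniture and walls round the work are solid. World frame = base frame: x ahead of the robot, y to its left, z up, the work surface at z = 0. Lengths are in m, angles in rad, forces in N, time in s.
With the tool pointing down it reaches from about 0.35 to 0.975 m from the base axis. Payload 4.9 kg.
Tool frame: the origin (TCP) lies on the centre line of the jaws, within the pads' length; the fingertips stand manip.tip_reach ahead of it and the grasp point (between the pads) is the TCP (manip.tip_reach is the distance from the TCP to the fingertips, in m); z points along the fingers, y is the line along which they close (so a half turn about z gives the same grasp; the last joint's range is limited). The gripper opens to 85 mm and grips with 20 to 120 N. Pads are 22 mm wide; open, the fingers measure 114 mm over their backs; the gripper's body (76 mm by 85 mm) begins 54 mm behind the grasp point. The pads swing forward as they close: fully open they stand 13 mm farther back than shut.
Start: joints at [-1.221, 0.053, 1.613, -0, 1.476, -0.119], TCP at [0.282, -0.558, 0.25] pointing down, gripper open.
Joint ranges: [-3.01, 3.01], [-1.01, 2.22], [0.06, 2.58], [-1.02, 4.17], [0.09, 2.62], [-3.14, 3.14]. Speed limits (rad/s): [2.57, 2.57, 3.14, 3.14, 3.14, 3.14].

## Interface

Orientations are given as a unit quaternion [w, x, y, z].
In Python, from plant import manip gives the robot as it stands. The module is installed in compiled form; this text tells all that it offers.
- The arm moves only by the tool move_arm, never from a script. Its argument "rows" is a list of rows, each a list of 7 numbers: the shift along the tool's x, y, z in cm, then the turn, a rotation vector about the tool's x, y, z in degrees, then the opening, from -1 (shut) to 1 (fully open). In form: [[tx, ty, tz, ax, ay, az, jaw], ...]. A call has 1 to 20 rows; each row shifts and turns the commanded pose from where the row before left it, along the tool's axes as they then stand; what a row does not reach is not made up. A row lasts 1/12 s, in which the tool goes at most 41.7 mm and 7.16 degrees, less where a joint would pass 70% of its speed; a pose out of reach is approached as far as the arm can. A call is refused whole if a number of a shift passes 4.17 or a number of a turn 7.16, either way. A call with a gripper value outside its range is refused whole. The fingers move at their own pace and stop on an object; the grip force is fixed at half the most. Time passes only in rows, so rows that do not move let the fingers close. It gives the time, the measured TCP pose, the force, the opening and the grip force at its end, in the units of the state.
- manip.state(): the state, without advancing time (a new reading comes with each control period).
- manip.grab_frame(name): name is "scene" or "side" or "wrist"; returns a dict with "img" (384x512x3 uint8, blue, green, red), "mtx" (3x3 intrinsics, pixels), "k1" (the pictures are not rectified: a ray, as slopes to the right and down, at radius r is drawn at 1 + k1 r^2 times it, then the intrinsics apply), "R" (3x3) and "t" (3): a world point X has camera coordinates R X + t. Camera axes: x right, y down, z forward; pixel columns grow to the right and rows downward; lengths in m; the calibration is good to about 2 mm. A picture is of the moment at which its call begins. There is no depth.
- manip.job_done(): hands the job in; it is judged then, once.
The state is a dict: "time": time; "joint_pos": joint angles; "joint_vel": joint speeds; "joint_efforts": joint torques, N m; "tool_pos": TCP position; "tool_rot": TCP orientation; "contact_force": force on the tool from outside, world axes, zero at the start; "ft_torque": the same for the moment, N m; "gripper_width": opening from 0.0 (shut) to 1.0 (fully open); "grasp_force": force on a finger pad.
Only numpy, scipy, OpenCV 4.12 (cv2) and the standard library are available. Lean on these libraries where they do the work, as an engineer would, in place of code of your own. Each camera call takes 0.05 s, during which the arm holds its last target. There are 200 camera calls.

## Working session

There is one attempt and no reset: what is moved stays moved. The work goes in short steps, Python scripts to look and compute and a tool call to move; the robot and the scene stay as the last step left them, time stands still between calls to the robot, and variables do not carry over. Pictures are saved under pics/ and viewed, at most 10 in all, crops included, and the job is handed in when it is done.

Besides the shell and the picture viewer there is one more tool, called by a JSON object that holds its "name" and its "arguments", one argument or row to a line. move_arm: Moves the arm, as the interface text tells. Its arguments: {"type":"object","properties":{"rows":{"type":"array","items":{"type":"array","items":{"type":"number"}}}},"required":["rows"]}

```bash
mkdir -p pics; cat > h.py <<'E'
import numpy as np, cv2, pickle
from plant import manip
def grab(n,tag):
    f=manip.grab_frame(n); cv2.imwrite(f'pics/{tag}.png',f['img']); pickle.dump(f,open(f'pics/{tag}.pkl','wb')); return f
def load(tag): return pickle.load(open(f'pics/{tag}.pkl','rb'))
def proj(f,X):
    c=np.atleast_2d(X)@np.array(f['R']).T+f['t']; s=c[:,:2]/c[:,2:]; s=s*(1+f['k1']*(s**2).sum(1,keepdims=True))
    m=np.array(f['mtx']); return s@m[:2,:2].T+m[:2,2]
def ray(f,uv):
    m=np.array(f['mtx']); d=(np.array(uv,float)-m[:2,2])@np.linalg.inv(m[:2,:2]).T; s=d.copy()
    for _ in range(20): s=d/(1+f['k1']*(s@s))
    R=np.array(f['R']); v=R.T@np.r_[s,1]; return -R.T@f['t'], v/np.linalg.norm(v)
def tri(obs):
    A=np.zeros((3,3));b=np.zeros(3);L=[]
    for f,uv in obs:
        o,v=ray(f,uv);P=np.eye(3)-np.outer(v,v);A+=P;b+=P@o;L.append((P,o))
    X=np.linalg.solve(A,b); return X,[np.linalg.norm(P@(X-o)) for P,o in L]
E
python3 - <<'E'
from h import *
a=grab('scene','s0');b=grab('side','d0');c=grab('wrist','w0')
cv2.imwrite('pics/m0.png',cv2.resize(np.hstack([a['img'],b['img']]),(1024,384))[:, :])
for f in(a,b,c): print(-np.array(f['R']).T@f['t'], np.array(f['R'])[2], f['mtx'][0][0], f['k1'])
s=manip.state();print(s, manip.tip_reach)
E
```

```text
[-0.69346752 -0.06041488  0.70494669] [ 0.90527498  0.04514224 -0.42242086] 482.0624435952729 -0.0801221088243012
[-0.45761969 -0.01285786  0.60212454] [ 0.90537112  0.0086039  -0.42453398] 367.7339874839702 -0.11248712929975414
[ 0.35658344 -0.51892751  0.37302426] [-0.28662571 -0.14260192 -0.94737025] 275.0676255707045 -0.04586814819341221
{'time': 0.15, 'joint_pos': array([-1.22105052e+00,  5.32419858e-02,  1.61394381e+00, -2.29114075e-05,
        1.47600226e+00, -1.19007662e-01]), 'joint_vel': array([ 0.00042955, -0.00204935, -0.00384639, -0.00052762,  0.00036739,
       -0.00243091]), 'joint_efforts': array([ 1.22129120e-03, -3.94240594e+01, -3.70721126e+01, -8.59748343e-05,
        4.65233563e-03,  1.05597860e-05]), 'tool_pos': array([ 0.28219711, -0.55716847,  0.24934339]), 'tool_rot': array([-7.91085701e-04,  9.72658713e-01,  2.32237793e-01, -1.03153627e-04]), 'contact_force': array([-0.48131974, -0.37700307,  0.00883698]), 'ft_torque': array([-0.01829918, -0.03459261, -0.00060107]), 'grasp_force': 0.0, 'gripper_width': 0.9996061855245223} 0.019
```

View pics/s0.png

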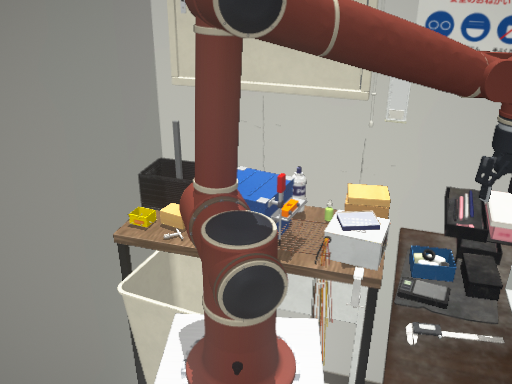

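View pics/d0.png

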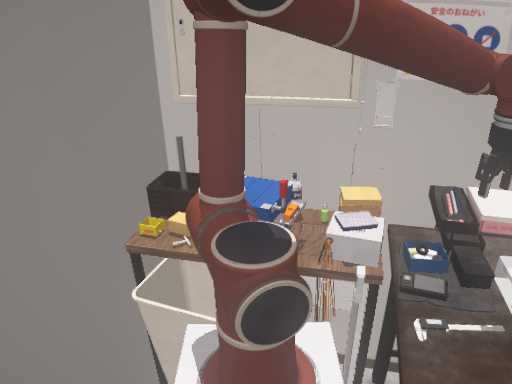

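The chest is behind the arm: its red grip is at about (282,184) in the scene view and (284,188) in the side view, and the orange block is at about (290,208) and (291,212). I'll enlarge both.

```bash
python3 - <<'E'
from h import *
a=load('s0');b=load('d0')
A=cv2.resize(a['img'][160:260,235:335],(400,400),interpolation=cv2.INTER_CUBIC);B=cv2.resize(b['img'][165:265,235:335],(400,400),interpolation=cv2.INTER_CUBIC)
cv2.imwrite('pics/z0.png',np.hstack([A,B]))
print(tri([(a,(282,184)),(b,(284,188))]),tri([(a,(290,208)),(b,(291,212))]))
E
```

```text
(array([ 0.38550148, -0.07220669,  0.2164447 ]), [np.float64(0.002969726089986794), np.float64(0.002969726089986949)]) (array([ 0.44885371, -0.09636566,  0.11580968]), [np.float64(0.0010072902226961357), np.float64(0.0010072902226960878)])
```

View pics/z0.png

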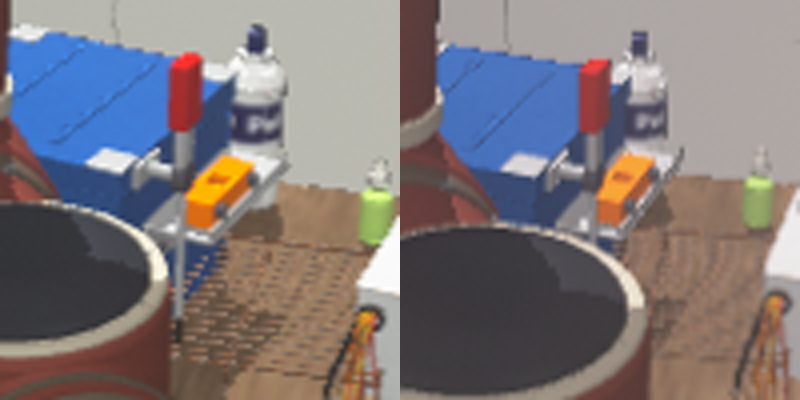

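The scene crop shows the grip centre at (281.3,183.3), the pivot near (280.5,204) and the block top with its hole near (289,206). In the side crop the grip is at (283.5,189.3). I'll intersect these rays with the known heights.

```bash
cat >> h.py <<'E'
def atz(f,uv,z):
    o,v=ray(f,uv); return o+v*(z-o[2])/v[2]
E
python3 - <<'E'
from h import *
a=load('s0');b=load('d0');c=load('w0')
S=lambda x,y:(235+x/4-.4,160+y/4-.4); D=lambda x,y:(235+(x-400)/4-.4,165+y/4-.4)
for n,s,d,z in [('grip',(185,93),(594,97),.205),('pivot',(182,172),(590,172),.145),('foot',(178,340),None,.02),('hole',(215,183),(622,178),.118),
 ('blkFR',(222,205),(625,200),.118),('blkFL',(187,190),(602,186),.118),('blkRR',(250,170),(653,163),.118),('blkRL',(218,155),(632,156),.118)]:
    print(n,atz(a,S(*s),z).round(3), d and atz(b,D(*d),z).round(3), d and tri([(a,S(*s)),(b,D(*d))])[0].round(3))
from scipy.spatial.transform import Rotation as Ro
s=manip.state();q=s['tool_rot'];Rt=Ro.from_quat(np.r_[q[1:],q[0]]).as_matrix()
print(Rt.round(3)); print(Rt.T@(-c['R'].T@c['t']-s['tool_pos'])); print((c['R']@Rt).round(3))
E
```

```text
grip [ 0.41  -0.07   0.205] [ 0.413 -0.072  0.205] [ 0.38  -0.069  0.219]
pivot [ 0.419 -0.069  0.145] [ 0.423 -0.07   0.145] [ 0.417 -0.069  0.147]
foot [ 0.416 -0.07   0.02 ] None None
hole [ 0.458 -0.092  0.118] [ 0.464 -0.095  0.118] [ 0.421 -0.091  0.139]
blkFR [ 0.426 -0.096  0.118] [ 0.432 -0.095  0.118] [ 0.464 -0.097  0.1  ]
blkFL [ 0.446 -0.073  0.118] [ 0.453 -0.08   0.118] [ 0.353 -0.073  0.168]
blkRR [ 0.478 -0.116  0.118] [ 0.486 -0.12   0.118] [ 0.441 -0.114  0.139]
blkRL [ 0.5   -0.094  0.118] [ 0.498 -0.105  0.118] [ 0.338 -0.09   0.198]
[[ 0.892  0.452 -0.001]
 [ 0.452 -0.892  0.001]
 [ 0.    -0.002 -1.   ]]
[ 0.08365936 -0.0007062  -0.12366596]
[[-0.     1.     0.001]
 [-0.947  0.    -0.32 ]
 [-0.32  -0.001  0.947]]
```

{"name": "move_arm", "arguments": {
  "rows": [
    [0, 0, -3, 0, 0, 0, 0],
    [0, 0, -3, 0, 0, 0, 0],
    [0, 0, -3, 0, 0, 0, 0],
    [0, 0, -3, 0, 0, 0, 0],
    [0, 0, -3, 0, 0, 0, 0],
    [2, -2.1, 0, 0, 0, 0, 0],
    [2, -2.1, 0, 0, 0, 0, 0],
    [2, -2.1, 0, 0, 0, 0, 0],
    [2, -2.1, 0, 0, 0, 0, 0],
    [2, -2.1, 0, 0, 0, 0, 0],
    [2, -2.1, 0, 0, 0, 0, 0],
    [2, -2.1, 0, 0, 0, 0, 0],
    [2, -2.1, 0, 0, 0, 0, 0],
    [2, -2.1, 0, 0, 0, 0, 0],
    [2, -2.1, 0, 0, 0, 0, 0],
    [2, -2.1, 0, 0, 0, 0, 0],
    [2, -2.1, 0, 0, 0, 0, 0],
    [2, -2.1, 0, 0, 0, 0, 0],
    [2, -2.1, 0, 0, 0, 0, 0],
    [2, -2.1, 0, 0, 0, 0, 0]
  ]
}}

```text
time: 1.82
tool_pos: [0.4077, -0.1395, 0.4]
tool_rot: [-0.0, 0.973, 0.232, -0.0]
contact_force: [0.5, -0.6, 0.5]
gripper_width: 0.502
grasp_force: 0.0
```

{"name": "move_arm", "arguments": {
  "rows": [
    [1.5, -1.6, 0, 0, 0, 0, 0],
    [1.5, -1.6, 0, 0, 0, 0, 0],
    [0, 0, 0, 0, 0, 6.5, 0],
    [0, 0, 0, 0, 0, 6.5, 0],
    [0, 0, 0, 0, 0, 6.5, 0],
    [0, 0, 0, 0, 0, 6.5, 0],
    [0, 0, 0, 0, 0, 6.5, 0],
    [0, 0, 0, 0, 0, 6.5, 0],
    [0, 0, 0, 0, 0, 6.5, 0],
    [0, 0, 0, 0, 0, 6.5, 0],
    [0, 0, 0, 0, 0, 0, 0],
    [0, 0, 0, 0, 0, 0, 0]
  ]
}}

```text
time: 2.82
tool_pos: [0.4199, -0.0989, 0.4001]
tool_rot: [-0.0, 0.976, -0.216, -0.0]
contact_force: [-0.3, 0.5, 0.1]
gripper_width: 0.5
grasp_force: 0.0
```

```bash
python3 - <<'E'
from h import *
grab('wrist','w1');s=manip.state();print(s['time'],s['joint_pos'],s['tool_pos'],s['tool_rot'])
E
```

```text
2.8667 [-4.04044374e-01 -4.64282886e-01  1.81243371e+00  3.66821124e-05
  1.79377727e+00  1.60283681e+00] [ 0.41991233 -0.09883333  0.40009712] [-4.85961298e-05  9.76323642e-01 -2.16314857e-01 -1.61520844e-04]
```

View pics/w1.png

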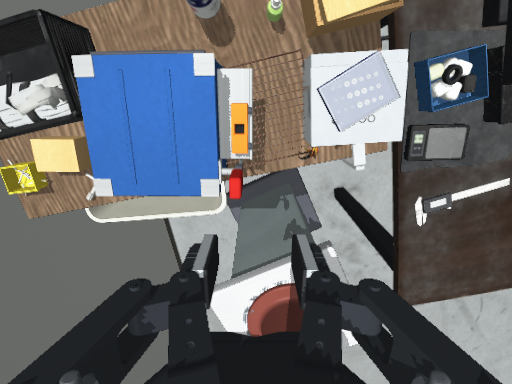

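The wrist view shows the lid with corners at about (80,53), (215,50), (220,195) and (92,197). The grip is at (236,183), the orange block spans columns 232–248 and rows 103–153, and its hole is near (240,129). I'll measure by segmentation and fit the chest pose.

```bash
cat >> h.py <<'E'
def seg(f):
    im=f['img'].astype(int);b,g,r=im[...,0],im[...,1],im[...,2]
    return {'red':(r>120)&(g<60)&(b<60),'org':(r>150)&(g>70)&(g<190)&(b<60)&(r-g>50),'blue':(b>130)&(r<90)&(g<140)&(b-g>50)}
def comps(m,n=20):
    k,l,st,c=cv2.connectedComponentsWithStats(m.astype(np.uint8))
    return [(st[i],c[i].round(1),cv2.minAreaRect(np.argwhere(l==i)[:,::-1].astype(np.float32))) for i in range(1,k) if st[i,4]>n]
E
python3 - <<'E'
from h import *
f=load('w1')
for k,m in seg(f).items():
    for st,c,r in comps(m):
        print(k,st,c,np.round(cv2.boxPoints(r),1).tolist())
Z=cv2.resize(f['img'][90:215,190:260],None,fx=4.6,fy=4.6,interpolation=cv2.INTER_CUBIC)
Y=cv2.resize(f['img'][40:215,70:235],None,fx=2.8,fy=2.8,interpolation=cv2.INTER_CUBIC)
H=575;p=lambda i:cv2.copyMakeBorder(i,0,H-i.shape[0],0,0,cv2.BORDER_CONSTANT)
cv2.imwrite('pics/z1.png',np.hstack([p(Z),p(Y)]))
E
```

```text
red [229 169  12  30 311] [234.9 184.5] [[229.0, 169.0], [240.0, 169.0], [240.0, 198.0], [229.0, 198.0]]
org [247 104   1  48  48] [247.  127.5] [[247.0, 151.0], [247.0, 151.0], [247.0, 104.0], [247.0, 104.0]]
org [234 123  11  12  49] [238.9 129.3] [[234.0, 123.0], [244.0, 123.0], [244.0, 134.0], [234.0, 134.0]]
blue [   76    54   142   142 17128] [150.  123.5] [[75.30000305175781, 55.5], [213.89999389648438, 51.29999923706055], [218.1999969482422, 194.39999389648438], [79.5999984741211, 198.60000610351562]]
```

View pics/z1.png

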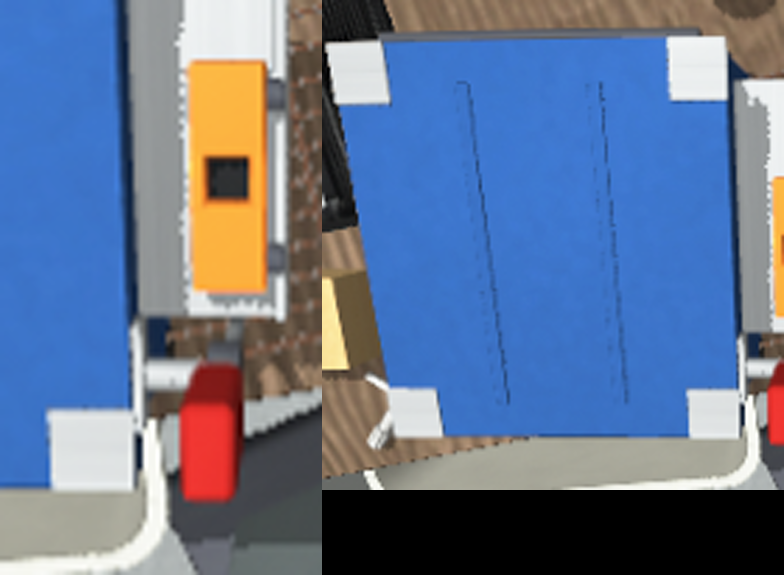

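```bash
python3 - <<'E'
from h import *
from scipy.optimize import least_squares
f=load('w1')
Y=lambda x,y:((x-322)/2.8+69.7,y/2.8+39.7); Z=lambda x,y:(x/4.6+189.6,y/4.6+89.6)
pts=[((90,-89,155),Y(728,37)),((90,89,155),Y(327,42)),((-94,-89,155),Y(742,437)),((-94,89,155),Y(395,435))]
bl=[((-36,12,0),Z(188,292)),((36,12,0),Z(188,60)),((36,-12,0),Z(267,60)),((-36,-12,0),Z(267,293)),((0,0,0),Z(226.5,178))]
def W(p,X): c,s=np.cos(p[2]),np.sin(p[2]); X=np.array(X)/1e3; return np.array([p[0]+c*X[0]-s*X[1],p[1]+s*X[0]+c*X[1],X[2]])
def res(p):
    A=[W(p,X) for X,_ in pts]+[W(p,(5+p[3]*1e3+X[0],-117+X[1],118)) for X,_ in bl]
    return (proj(f,np.array(A))-np.array([u for _,u in pts+bl])).ravel()
r=least_squares(res,[.5,.02,-.43,0],x_scale=[.1,.1,.1,.01])
print(r.x,res(r.x).reshape(-1,2).round(1).tolist())
p=r.x
print('grip top pred',proj(f,W(p,(-60,-117,228))),'meas',Z(210,455),'grip',W(p,(-60,-117,205)),'hole',W(p,(5+p[3]*1e3,-117,118)))
a=load('s0');b=load('d0')
for g in(a,b): print(proj(g,W(p,(-60,-117,205))),proj(g,W(p,(5+p[3]*1e3,-117,118))))
# heights: triangulate wrist+scene
print(tri([(f,Z(210,455)),(a,(281.3+.3,160+55/4)),(b,(235+195/4,165+62/4))]), tri([(f,Z(226.5,178)),(a,(288.4,205.4)),(b,(290.1,209.1))]))
# yaw from lid only
q=least_squares(lambda q:res([*q,0])[:8],p[:3]).x;print('lid only',q, res([*q,p[3]]).reshape(-1,2).round(1).tolist())
E
```

```text
[ 0.5210759   0.00927887 -0.44284787 -0.00953174] [[-0.8, 0.5], [0.8, 0.5], [-0.9, -0.7], [0.3, -0.8], [0.9, -0.1], [-0.1, -0.0], [-0.2, 0.0], [-0.2, -0.2], [0.3, 0.2]]
grip top pred [[234.4785778  188.58015221]] meas (235.25217391304346, 188.51304347826087) grip [ 0.41672762 -0.07072386  0.205     ] hole [ 0.46684513 -0.0944928   0.118     ]
[[281.29234706 181.80055591]] [[289.34375339 203.82684255]]
[[282.66411909 188.21768703]] [[289.73757832 208.69294128]]
(array([ 0.41613819, -0.07190627,  0.22729571]), [np.float64(0.0005032173143463639), np.float64(0.0009800551051204745), np.float64(0.0014751174675806662)]) (array([ 0.46701469, -0.09387278,  0.11484857]), [np.float64(9.027392252503219e-05), np.float64(0.0023678460011784712), np.float64(0.0023220907015197973)])
lid only [ 0.52099779  0.00906985 -0.44206509] [[-0.6, 0.4], [0.9, 0.6], [-0.7, -0.7], [0.5, -0.8], [1.1, -0.1], [0.1, -0.1], [-0.1, -0.0], [-0.0, -0.3], [0.5, 0.1]]
```

The chest pose is consistent: position (0.521, 0.009), yaw −25.4°, and block offset −9.5 mm, which puts the hole at chest x ≈ −4.5 mm. The triangulated grip top is at z 0.227 against 0.228 expected. Next I approach and grip.

{"name": "move_arm", "arguments": {
  "rows": [
    [-0.75, -1.2, 0, 0, 0, 0.4, 0],
    [-0.75, -1.2, 0, 0, 0, 0, 0],
    [0, 0, 2.5, 0, 0, 0, 0],
    [0, 0, 2.5, 0, 0, 0, 0],
    [0, 0, 2.5, 0, 0, 0, 0],
    [0, 0, 2.5, 0, 0, 0, 0],
    [0, 0, 2.5, 0, 0, 0, 0],
    [0, 0, 2, 0, 0, 0, 0],
    [0, 0, 2, 0, 0, 0, 0],
    [0, 0, 1.5, 0, 0, 0, 0],
    [0, 0, 1.5, 0, 0, 0, 0],
    [0, 0, 0, 0, 0, 0, 0],
    [0, 0, 0, 0, 0, 0, 0],
    [0, 0, 0, 0, 0, 0, 0]
  ]
}}

```text
time: 4.03
tool_pos: [0.4172, -0.071, 0.2064]
tool_rot: [0.0, 0.975, -0.221, 0.001]
contact_force: [0.8, 0.3, 0.4]
gripper_width: 0.498
grasp_force: 0.0
```

```bash
python3 - <<'E'
from h import *
f=grab('wrist','w2');g=grab('scene','s2');s=manip.state();print(s['time'],s['joint_pos'],s['tool_pos'],s['contact_force'])
for st,c,r in comps(seg(f)['red']): print(st,c)
cv2.imwrite('pics/z2.png',cv2.resize(f['img'],None,fx=1.4,fy=1.4))
E
```

```text
4.1333 [-3.44674601e-01 -4.38075736e-01  2.10997444e+00 -5.41485392e-06
  1.46719305e+00  1.67133780e+00] [ 0.41745132 -0.07103192  0.20686704] [-0.40735542  0.24726954  0.4513982 ]
[ 243  226   30   86 2151] [256.8 271.6]
```

View pics/z2.png

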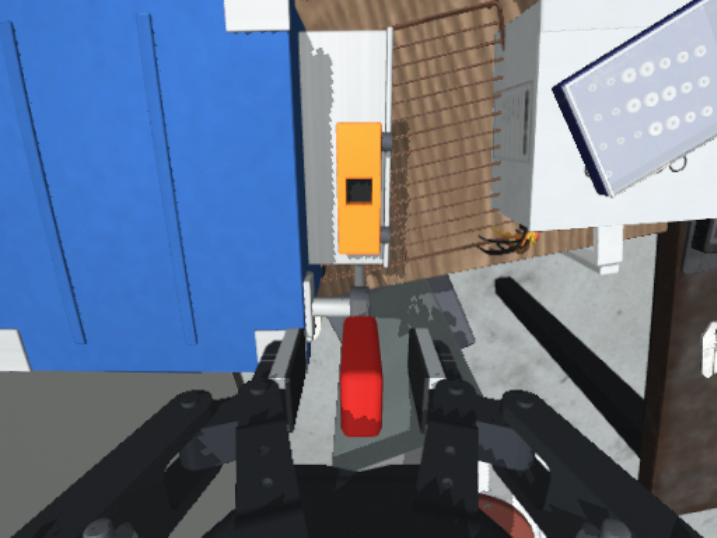

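The grip is centred between the open fingers at about (361,375) in the enlarged view. The hole is at (358,191), which is (255.7,136.4) in the raw picture. I'll close the fingers and refine the hole position from both wrist views.

{"name": "move_arm", "arguments": {
  "rows": [
    [0, 0, 0, 0, 0, 0, -1],
    [0, 0, 0, 0, 0, 0, -1],
    [0, 0, 0, 0, 0, 0, -1],
    [0, 0, 0, 0, 0, 0, -1],
    [0, 0, 0, 0, 0, 0, -1],
    [0, 0, 0, 0, 0, 0, -1]
  ]
}}

```text
time: 4.63
tool_pos: [0.4166, -0.0721, 0.2064]
tool_rot: [0.002, 0.975, -0.221, 0.0]
contact_force: [-2.5, -5.9, 2.7]
gripper_width: 0.157
grasp_force: 59.5
```

```bash
cat >> h.py <<'E'
from scipy.spatial.transform import Rotation as Ro
CP=np.array([.52108,.00928,-.44285])
def toC(X): c,s=np.cos(CP[2]),np.sin(CP[2]); d=np.array(X)-[CP[0],CP[1],0]; return 1e3*np.array([c*d[0]+s*d[1],-s*d[0]+c*d[1],d[2]])
def st():
    s=manip.state(); q=s['tool_rot']; R=Ro.from_quat(np.r_[q[1:],q[0]]); z=R.apply([0,0,1]); c,sn=np.cos(CP[2]),np.sin(CP[2])
    zc=[c*z[0]+sn*z[1],-sn*z[0]+c*z[1],z[2]]
    F=s['contact_force']; print('t',s['time'],'tcpC',toC(s['tool_pos']).round(1),'tilt',np.degrees(np.arctan2(zc[0],-zc[2])).round(2),'side',np.degrees(zc[1]).round(2),
     'F chest',[round(v,1) for v in(c*F[0]+sn*F[1],-sn*F[0]+c*F[1],F[2])],'w',round(s['gripper_width'],3),s['grasp_force'],'q',s['joint_pos'].round(2))
E
python3 - <<'E'
from h import *
a=load('w1');b=load('w2')
X,e=tri([(a,(238.8,128.3)),(b,(255.4,136))]);print(X,e,toC(X))
print(toC(atz(b,(255.4,136),.118)), toC(atz(a,(238.8,128.3),.118)))
# plan: theta -> pivot, grip, for foot target
for fx,fz in [(-4.5,108),(-.5,108),(-4.5,118)]:
  for th in np.arange(.3,1,.002):
    P=np.array([90-150*np.cos(th)+10*np.sin(th),135+150*np.sin(th)+10*np.cos(th)])
    if np.hypot(P[0]-fx,P[1]-fz)>=125: break
  phi=np.arcsin((fx-P[0])/125);print(fx,fz,th,P,np.degrees(phi),'grip',P+60*np.array([-np.sin(phi),np.cos(phi)]))
st()
E
```

```text
[ 0.46721751 -0.09400446  0.11664535] [np.float64(3.2293482136113244e-05), np.float64(3.2293482136095314e-05)] [  -4.4075198  -116.40198052  116.64535114]
[  -4.263626   -116.38618313  118.        ] [  -4.23795243 -116.49066731  118.        ]
-4.5 108 0.6300000000000003 [-25.31267867 231.45198877] 9.584466665230112 grip [-35.30276443 290.61446156]
-0.5 108 0.6220000000000003 [-26.08059636 230.52641074] 11.80870506980791 grip [-38.35928261 289.25658921]
-4.5 118 0.7320000000000004 [-14.89228955 242.6921891 ] 4.768979291762531 grip [-19.88058854 302.48447015]
t 4.6333 tcpC [ -59.5 -118.3  206.4] tilt 0.08 side -0.19 F chest [np.float64(0.3), np.float64(-6.4), np.float64(2.7)] w 0.157 59.49188590049744 q [-0.35 -0.44  2.11 -0.    1.47  1.67]
```

```bash
cat >> h.py <<'E'
D=61.4
def pose(th,fx):
    P=np.array([90-150*np.cos(th)+10*np.sin(th),135+150*np.sin(th)+10*np.cos(th)])
    ph=np.arcsin((fx-P[0])/125); u=np.array([-np.sin(ph),np.cos(ph)])
    return P+D*u,ph,P-125*u
def rows(wps,n):
    wps=np.array(wps,float); T=np.linspace(0,len(wps)-1,n+1)
    th=np.interp(T,range(len(wps)),wps[:,0]);fx=np.interp(T,range(len(wps)),wps[:,1])
    g,a,_=pose(th[0],fx[0]); g=g.copy()
    for i in range(1,n+1):
        G,A,F=pose(th[i],fx[i]); d=G-g
        tx=round((d[0]*np.cos(a)+d[1]*np.sin(a))/10,2); tz=round((d[0]*np.sin(a)-d[1]*np.cos(a))/10,2); ay=round(np.degrees(A-a),2)
        print([tx,0,tz,0,ay,0,-1],'th %.2f foot'%th[i],F.round(0),'tilt %.1f'%np.degrees(A))
        g=g+10*(tx*np.array([np.cos(a),np.sin(a)])+tz*np.array([np.sin(a),-np.cos(a)])); a+=np.radians(ay)
E
python3 - <<'E'
from h import *
rows([(0,-60),(.25,-60),(.5,-60),(.76,-58)],18)
print();rows([(.76,-58),(.85,-40),(.85,-15),(.80,-4.4)],14)
E
```

```text
[np.float64(0.08), 0, np.float64(-0.62), 0, np.float64(-0.25), 0, -1] th 0.04 foot [-60.  26.] tilt -0.3
[np.float64(0.12), 0, np.float64(-0.63), 0, np.float64(-0.37), 0, -1] th 0.08 foot [-60.  32.] tilt -0.6
[np.float64(0.15), 0, np.float64(-0.61), 0, np.float64(-0.49), 0, -1] th 0.12 foot [-60.  39.] tilt -1.1
[np.float64(0.19), 0, np.float64(-0.62), 0, np.float64(-0.6), 0, -1] th 0.17 foot [-60.  45.] tilt -1.7
[np.float64(0.21), 0, np.float64(-0.61), 0, np.float64(-0.73), 0, -1] th 0.21 foot [-60.  51.] tilt -2.4
[np.float64(0.25), 0, np.float64(-0.6), 0, np.float64(-0.83), 0, -1] th 0.25 foot [-60.  57.] tilt -3.3
[np.float64(0.27), 0, np.float64(-0.6), 0, np.float64(-0.96), 0, -1] th 0.29 foot [-60.  63.] tilt -4.2
[np.float64(0.31), 0, np.float64(-0.6), 0, np.float64(-1.06), 0, -1] th 0.33 foot [-60.  69.] tilt -5.3
[np.float64(0.33), 0, np.float64(-0.59), 0, np.float64(-1.18), 0, -1] th 0.38 foot [-60.  75.] tilt -6.5
[np.float64(0.35), 0, np.float64(-0.59), 0, np.float64(-1.29), 0, -1] th 0.42 foot [-60.  81.] tilt -7.8
[np.float64(0.37), 0, np.float64(-0.58), 0, np.float64
[... 1545 characters left out ...]
 np.float64(0.01), 0, np.float64(2.5), 0, -1] th 0.85 foot [-22. 131.] tilt -9.5
[np.float64(-0.27), 0, np.float64(0.0), 0, np.float64(2.48), 0, -1] th 0.85 foot [-17. 130.] tilt -7.0
[np.float64(-0.28), 0, np.float64(0.08), 0, np.float64(1.91), 0, -1] th 0.84 foot [-13. 129.] tilt -5.1
[np.float64(-0.29), 0, np.float64(0.12), 0, np.float64(1.63), 0, -1] th 0.83 foot [-11. 128.] tilt -3.5
[np.float64(-0.29), 0, np.float64(0.11), 0, np.float64(1.62), 0, -1] th 0.82 foot [ -9. 127.] tilt -1.9
[np.float64(-0.3), 0, np.float64(0.11), 0, np.float64(1.61), 0, -1] th 0.81 foot [ -7. 126.] tilt -0.3
[np.float64(-0.29), 0, np.float64(0.1), 0, np.float64(1.61), 0, -1] th 0.80 foot [ -4. 125.] tilt 1.3
```

{"name": "move_arm", "arguments": {
  "rows": [
    [0.08, 0.05, -0.62, 0, -0.25, 0, -1],
    [0.12, 0.05, -0.63, 0, -0.37, 0, -1],
    [0.15, 0, -0.61, 0, -0.49, 0, -1],
    [0.19, 0, -0.62, 0, -0.6, 0, -1],
    [0.21, 0, -0.61, 0, -0.73, 0, -1],
    [0.25, 0, -0.6, 0, -0.83, 0, -1],
    [0.27, 0, -0.6, 0, -0.96, 0, -1],
    [0.31, 0, -0.6, 0, -1.06, 0, -1],
    [0.33, 0, -0.59, 0, -1.18, 0, -1]
  ]
}}

```text
time: 5.38
tool_pos: [0.4353, -0.0809, 0.2595]
tool_rot: [-0.013, 0.974, -0.221, -0.057]
contact_force: [0.7, -5.1, -8.8]
gripper_width: 0.161
grasp_force: 58.5
```

```bash
python3 -c "
from h import *
st();print(pose(.375,-60))"
```

```text
t 5.3833 tcpC [ -38.8 -118.3  259.5] tilt -6.64 side -0.01 F chest [np.float64(2.8), np.float64(-4.3), np.float64(-8.8)] w 0.161 58.53590369224548 q [-0.36 -0.33  1.95  0.01  1.64  1.66]
(array([-38.99408892, 260.25483104]), np.float64(-0.11293255549078265), array([-60.        ,  75.04221889]))
```

Tracking is good and the load is light, so I continue to the top.

{"name": "move_arm", "arguments": {
  "rows": [
    [0.35, 0, -0.59, 0, -1.29, 0, -1],
    [0.37, 0, -0.58, 0, -1.4, 0, -1],
    [0.4, 0, -0.58, 0, -1.52, 0, -1],
    [0.42, 0, -0.6, 0, -1.53, 0, -1],
    [0.44, 0, -0.59, 0, -1.65, 0, -1],
    [0.47, 0, -0.59, 0, -1.77, 0, -1],
    [0.48, 0, -0.58, 0, -1.9, 0, -1],
    [0.5, 0, -0.58, 0, -2.01, 0, -1],
    [0.52, 0, -0.58, 0, -2.13, 0, -1],
    [0.04, 0, -0.26, 0, 0.84, 0, -1],
    [0.05, 0, -0.25, 0, 0.81, 0, -1],
    [0, 0, 0, 0, 0, 0, -1]
  ]
}}

```text
time: 6.38
tool_pos: [0.4832, -0.1035, 0.3071]
tool_rot: [-0.038, 0.961, -0.218, -0.168]
contact_force: [-1.4, -1.3, -5.0]
gripper_width: 0.156
grasp_force: 59.1
```

```bash
python3 -c "
from h import *
st();print(pose(.8,-50));f=grab('wrist','w3');grab('scene','s3');grab('side','d3')
cv2.imwrite('pics/z3.png',cv2.resize(f['img'],None,fx=1.4,fy=1.4))"
```

```text
t 6.3833 tcpC [  14.1 -118.1  307.1] tilt -19.8 side 0.07 F chest [np.float64(-0.7), np.float64(-1.8), np.float64(-5.0)] w 0.156 59.07949447631836 q [-0.37 -0.07  1.67  0.03  1.89  1.65]
(array([ 13.62585728, 307.2827805 ]), np.float64(-0.3483426161575115), array([-50.        , 132.07801377]))
```

View pics/z3.png

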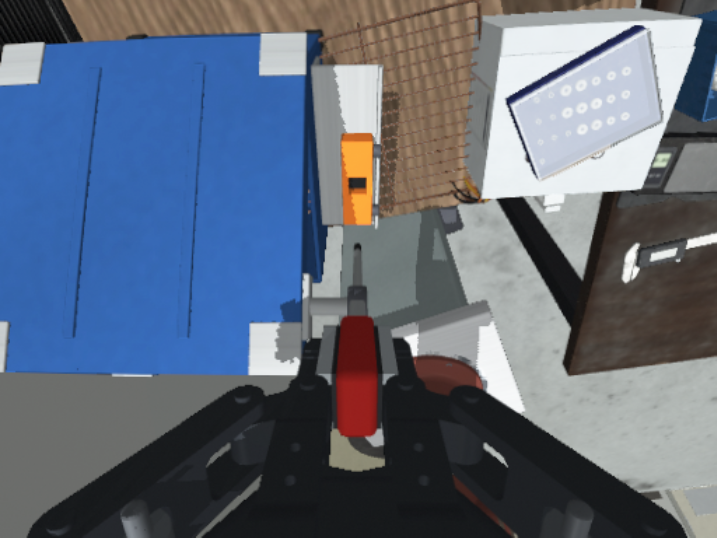

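The foot tip is at (358,246) in the enlarged view, in line with the hole at (357,183) and in front of the block. I'll check it against the prediction.

```bash
cat >> h.py <<'E'
def W(X):
    c,s=np.cos(CP[2]),np.sin(CP[2]); X=np.array(X)/1e3; return np.array([CP[0]+c*X[0]-s*X[1],CP[1]+s*X[0]+c*X[1],X[2]])
def footpred(rel=0):
    s=manip.state();q=s['tool_rot'];z=Ro.from_quat(np.r_[q[1:],q[0]]).apply([0,0,1]); return s['tool_pos']+z*(.125+D/1e3)
E
python3 - <<'E'
from h import *
f=load('w3');F=footpred();print('foot from tool',toC(F),proj(f,F)*1.4, 'hole',proj(f,W((-4.4,-117,118)))*1.4)
for y in(242,246,250): print(y,toC(atz(f,(358/1.4,y/1.4),.132)))
for n in('s3','d3'):print(n,proj(load(n),F))
E
```

```text
foot from tool [ -49.95602617 -117.89011503  131.24129205] [[358.08577439 242.26733141]] hole [[356.89909047 185.22761625]]
242 [ -49.15868167 -117.81667354  132.        ]
246 [ -53.23211968 -117.81552058  132.        ]
250 [ -57.36992084 -117.81436285  132.        ]
s3 [[282.53765596 206.30037117]]
d3 [[284.17909674 211.57260247]]
```

{"name": "move_arm", "arguments": {
  "rows": [
    [0.06, 0, -0.25, 0, 0.8, 0, -1],
    [0.07, 0, -0.25, 0, 0.77, 0, -1],
    [-0.04, 0, -0.16, 0, 1.37, 0, -1],
    [-0.27, 0, 0.01, 0, 2.55, 0, -1],
    [-0.27, 0, 0, 0, 2.52, 0, -1],
    [-0.27, 0, 0.01, 0, 2.5, 0, -1],
    [-0.27, 0, 0, 0, 2.48, 0, -1],
    [-0.28, 0, 0.08, 0, 1.91, 0, -1],
    [-0.29, 0, 0.12, 0, 1.63, 0, -1],
    [-0.29, 0, 0.11, 0, 1.62, 0, -1],
    [-0.3, 0, 0.11, 0, 1.61, 0, -1],
    [-0.29, 0, 0.1, 0, 1.61, 0, -1],
    [0, 0, 0, 0, 0, 0, -1],
    [0, 0, 0, 0, 0, 0, -1]
  ]
}}

```text
time: 7.7
tool_pos: [0.462, -0.0935, 0.31]
tool_rot: [0.003, 0.975, -0.221, 0.012]
contact_force: [-2.3, -0.3, -4.3]
gripper_width: 0.152
grasp_force: 59.1
```

```bash
python3 -c "
from h import *
st();print(pose(.8,-4.4));f=grab('wrist','w4');grab('scene','s4');grab('side','d4')
F=footpred();print('foot',toC(F),proj(f,F),'hole',proj(f,W((-4.4,-117,118))))
cv2.imwrite('pics/z4.png',cv2.resize(f['img'][70:270,180:330],None,fx=3.8/1.3,fy=3.8/1.3,interpolation=cv2.INTER_CUBIC))"
```

```text
t 7.7 tcpC [  -9.4 -118.2  310. ] tilt 1.35 side 0.0 F chest [np.float64(-2.0), np.float64(-1.2), np.float64(-4.3)] w 0.152 59.11538600921631 q [-0.36 -0.37  1.89 -0.    1.6   1.66]
(array([ -8.77286272, 310.95358262]), np.float64(0.023461716310691907), array([ -4.4       , 124.60488241]))
foot [  -4.8412608  -118.17142905  123.84805161] [[255.77277084 172.67558867]] hole [[254.76433818 171.15572859]]
```

View pics/z4.png

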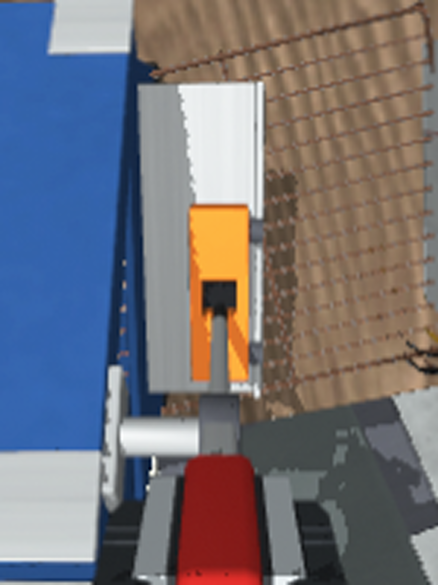

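The rubber foot, with the shank ending at (219,308), overlaps the dark hole centred at (219,294). The tool pose also puts it at x −4.8, over the hole at −4.4. I'll lower it slowly.

```bash
python3 -c "
from h import *
rows([(.8,-4.4),(.70,-4.4),(.632,-3.4)],16)"
```

```text
[np.float64(-0.22), 0, np.float64(0.12), 0, np.float64(0.65), 0, -1] th 0.79 foot [ -4. 123.] tilt 2.0
[np.float64(-0.21), 0, np.float64(0.12), 0, np.float64(0.65), 0, -1] th 0.78 foot [ -4. 122.] tilt 2.6
[np.float64(-0.21), 0, np.float64(0.12), 0, np.float64(0.64), 0, -1] th 0.76 foot [ -4. 121.] tilt 3.3
[np.float64(-0.22), 0, np.float64(0.12), 0, np.float64(0.63), 0, -1] th 0.75 foot [ -4. 120.] tilt 3.9
[np.float64(-0.21), 0, np.float64(0.12), 0, np.float64(0.63), 0, -1] th 0.74 foot [ -4. 119.] tilt 4.5
[np.float64(-0.21), 0, np.float64(0.12), 0, np.float64(0.62), 0, -1] th 0.72 foot [ -4. 117.] tilt 5.2
[np.float64(-0.21), 0, np.float64(0.12), 0, np.float64(0.61), 0, -1] th 0.71 foot [ -4. 116.] tilt 5.8
[np.float64(-0.21), 0, np.float64(0.12), 0, np.float64(0.6), 0, -1] th 0.70 foot [ -4. 115.] tilt 6.4
[np.float64(-0.14), 0, np.float64(0.08), 0, np.float64(0.47), 0, -1] th 0.69 foot [ -4. 114.] tilt 6.8
[np.float64(-0.15), 0, np.float64(0.09), 0, np.float64(0.46), 0, -1] th 0.68 foot [ -4. 113.] tilt 7.3
[np.float64(-0.15), 0, np.float64(0.08), 0, np.float64(0.46), 0, -1] th 0.67 foot [ -4. 113.] tilt 7.8
[np.float64(-0.15), 0, np.float64(0.08), 0, np.float64(0.45), 0, -1] th 0.67 foot [ -4. 112.] tilt 8.2
[np.float64(-0.14), 0, np.float64(0.08), 0, np.float64(0.46), 0, -1] th 0.66 foot [ -4. 111.] tilt 8.7
[np.float64(-0.15), 0, np.float64(0.09), 0, np.float64(0.44), 0, -1] th 0.65 foot [ -4. 110.] tilt 9.1
[np.float64(-0.14), 0, np.float64(0.08), 0, np.float64(0.45), 0, -1] th 0.64 foot [ -4. 109.] tilt 9.6
[np.float64(-0.15), 0, np.float64(0.08), 0, np.float64(0.44), 0, -1] th 0.63 foot [ -3. 109.] tilt 10.0
```

{"name": "move_arm", "arguments": {
  "rows": [
    [-0.22, 0, 0.12, 0, 0.65, 0, -1],
    [-0.21, 0, 0.12, 0, 0.65, 0, -1],
    [-0.21, 0, 0.12, 0, 0.64, 0, -1],
    [-0.22, 0, 0.12, 0, 0.63, 0, -1],
    [-0.21, 0, 0.12, 0, 0.63, 0, -1],
    [-0.21, 0, 0.12, 0, 0.62, 0, -1],
    [-0.21, 0, 0.12, 0, 0.61, 0, -1],
    [0, 0, 0, 0, 0, 0, -1]
  ]
}}

```text
time: 8.52
tool_pos: [0.4487, -0.0872, 0.3002]
tool_rot: [0.011, 0.974, -0.221, 0.049]
contact_force: [-5.2, -0.6, 0.7]
gripper_width: 0.155
grasp_force: 59.9
```

```bash
python3 -c "
from h import *
st();print(pose(.7125,-4.4),toC(footpred()))"
```

```text
t 8.5167 tcpC [ -24.  -118.2  300.2] tilt 5.78 side -0.03 F chest [np.float64(-4.4), np.float64(-2.7), np.float64(0.7)] w 0.155 59.9347847700119 q [-0.35 -0.46  1.97 -0.01  1.53  1.67]
(array([-23.14768274, 301.71509805]), np.float64(0.10074804558308595), array([ -4.4       , 116.26029388])) [  -5.28577051 -118.34443255  114.77215065]
```

{"name": "move_arm", "arguments": {
  "rows": [
    [0, 0, 0, 0, 0, 0, -1],
    [0, 0, 0, 0, 0, 0, -1],
    [0, 0, 0, 0, 0, 0, -1]
  ]
}}

```text
time: 8.77
tool_pos: [0.4489, -0.0873, 0.3004]
tool_rot: [0.011, 0.974, -0.221, 0.049]
contact_force: [-5.3, -0.1, -0.2]
gripper_width: 0.156
grasp_force: 60.0
```

```bash
python3 -c "
from h import *
st();f=grab('wrist','w5')
F=toC(footpred());print(F)
for z in (112,115,118): print(z,proj(f,W((F[0],-117.5,z))), 'hole',proj(f,W((-4.4,-117,118))),'rims',proj(f,W((-11.4,-117,118))),proj(f,W((2.6,-117,118))))
im=f['img'];print('col profile');
for r in range(150,200): print(r,im[r,250:262:1].sum(1).tolist())
"
```

```text
t 8.7667 tcpC [ -23.8 -118.2  300.4] tilt 5.73 side -0.03 F chest [np.float64(-4.7), np.float64(-2.3), np.float64(-0.2)] w 0.156 59.964977502822876 q [-0.35 -0.46  1.97 -0.01  1.53  1.67]
[  -5.19994615 -118.31569886  114.91227251]
112 [[255.05704868 172.37394116]] hole [[254.63040545 172.51452708]] rims [[254.64861028 178.48998945]] [[254.61202149 166.48197612]]
115 [[255.06140243 172.78268584]] hole [[254.63040545 172.51452708]] rims [[254.64861028 178.48998945]] [[254.61202149 166.48197612]]
118 [[255.06583638 173.19897327]] hole [[254.63040545 172.51452708]] rims [[254.64861028 178.48998945]] [[254.61202149 166.48197612]]
col profile
150 [503, 504, 504, 503, 505, 503, 504, 504, 503, 503, 503, 503]
151 [502, 502, 503, 504, 501, 503, 502, 503, 502, 501, 502, 503]
152 [501, 502, 504, 503, 502, 503, 502, 502, 502, 502, 502, 501]
153 [500, 501, 501, 503, 504, 503, 501, 501, 501, 503, 502, 502]
154 [500, 502, 501, 503, 502, 500, 500, 500, 503, 501, 500, 500]
155 [502, 501, 503, 501, 501, 501, 501, 500, 500, 501, 501, 498]
156 [500, 501, 501, 501, 502, 500, 500, 501, 498, 501, 499, 500]
[... 2069 characters left out ...]
 395, 387, 387, 379, 349, 287, 381, 379, 383, 383]
190 [443, 493, 392, 389, 387, 379, 347, 287, 382, 380, 380, 382]
191 [380, 476, 387, 388, 388, 382, 351, 294, 382, 381, 380, 380]
192 [380, 412, 375, 388, 387, 382, 351, 299, 455, 389, 380, 380]
193 [452, 430, 379, 388, 388, 380, 352, 299, 468, 390, 383, 380]
194 [441, 465, 383, 391, 387, 380, 354, 302, 445, 457, 387, 380]
195 [380, 463, 385, 388, 387, 380, 353, 305, 450, 492, 392, 379]
196 [383, 417, 379, 390, 388, 380, 354, 304, 450, 491, 458, 385]
197 [380, 368, 375, 389, 388, 380, 353, 308, 449, 492, 494, 391]
198 [380, 371, 377, 387, 388, 381, 353, 312, 449, 491, 493, 458]
199 [379, 395, 378, 387, 387, 379, 355, 312, 419, 491, 494, 494]
```

The hole rims at rows 166.5 and 178.5 match the prediction, but the rubber tip's rear edge is at row 174.4, about 4–5 mm too far forward, so it is lightly touching the front rim. I'll lift, swing the foot back about 5.5 mm and measure again.

{"name": "move_arm", "arguments": {
  "rows": [
    [0.21, 0, -0.12, 0, -0.61, 0, -1],
    [0.21, 0, -0.12, 0, -0.62, 0, -1],
    [0.21, 0, -0.12, 0, -0.63, 0, -1],
    [0.21, 0, -0.12, 0, -0.63, 0, -1],
    [0.21, 0, -0.12, 0, -0.64, 0, -1],
    [-0.09, 0, 0, 0, 0.84, 0, -1],
    [-0.09, 0, 0, 0, 0.84, 0, -1],
    [-0.09, 0, 0, 0, 0.84, 0, -1],
    [0, 0, 0, 0, 0, 0, -1],
    [0, 0, 0, 0, 0, 0, -1]
  ]
}}

```text
time: 9.65
tool_pos: [0.4556, -0.0905, 0.3071]
tool_rot: [0.01, 0.974, -0.221, 0.044]
contact_force: [-5.0, 0.0, -1.3]
gripper_width: 0.154
grasp_force: 59.8
```

```bash
python3 -c "
from h import *
st();f=grab('wrist','w6')
F=toC(footpred());print(F)
print(proj(f,footpred()),'rims',proj(f,W((-11.4,-117,118))),proj(f,W((2.6,-117,118))))
r0=int(proj(f,W((2.6,-117,118)))[0,1])
for r in range(r0-2,r0+22): print(r,f['img'][r,248:262].sum(1).tolist())
"
```

```text
t 9.65 tcpC [ -16.4 -118.2  307.1] tilt 5.17 side -0.02 F chest [np.float64(-4.6), np.float64(-2.1), np.float64(-1.3)] w 0.154 59.79538142681122 q [-0.35 -0.43  1.94 -0.01  1.54  1.66]
[   0.44278213 -118.26182065  121.47502252]
[[255.76339632 172.7736373 ]] rims [[254.70870812 182.13180816]] [[254.67407904 170.46309328]]
168 [495, 495, 496, 497, 495, 495, 496, 496, 497, 498, 496, 497, 494, 495]
169 [490, 499, 499, 499, 499, 499, 499, 499, 497, 496, 496, 496, 495, 496]
170 [490, 441, 435, 437, 434, 433, 432, 431, 430, 413, 413, 412, 407, 492]
171 [460, 275, 245, 241, 238, 239, 238, 235, 232, 191, 187, 187, 166, 490]
172 [470, 187, 94, 91, 92, 92, 123, 122, 95, 94, 118, 94, 102, 489]
173 [499, 200, 94, 118, 124, 124, 140, 141, 122, 121, 141, 123, 141, 489]
174 [477, 190, 95, 138, 142, 128, 116, 121, 123, 140, 139, 139, 154, 489]
175 [426, 174, 94, 135, 132, 101, 87, 94, 93, 116, 138, 138, 156, 488]
176 [397, 163, 96, 137, 112, 82, 88, 80, 75, 100, 137, 138, 155, 489]
177 [381, 161, 93, 138, 98, 85, 87, 85, 75, 86, 135, 138, 156, 487]
178 [374, 156, 94, 115, 92, 181, 239, 234, 126, 75,
[... 291 characters left out ...]
 260, 238, 232, 229, 435]
183 [375, 422, 427, 456, 384, 387, 387, 376, 341, 280, 322, 324, 323, 373]
184 [378, 438, 491, 493, 425, 388, 388, 376, 342, 297, 373, 376, 376, 377]
185 [379, 380, 492, 499, 409, 386, 387, 377, 344, 295, 381, 382, 380, 380]
186 [379, 382, 442, 493, 391, 385, 385, 378, 345, 284, 382, 379, 381, 379]
187 [382, 380, 380, 492, 394, 386, 384, 378, 345, 281, 380, 380, 380, 382]
188 [380, 381, 381, 492, 394, 389, 384, 377, 346, 283, 453, 386, 380, 382]
189 [381, 380, 454, 495, 395, 387, 384, 376, 348, 285, 493, 393, 380, 380]
190 [380, 380, 442, 494, 391, 388, 384, 376, 347, 289, 493, 459, 387, 382]
191 [381, 380, 380, 476, 385, 387, 386, 377, 348, 294, 494, 450, 386, 382]
```

The tip centre is now over the hole's middle: its row, corrected for height, is about 176.1 against 176.6 for the hole. Lowering again.

{"name": "move_arm", "arguments": {
  "rows": [
    [-0.21, 0, 0.12, 0, 0.64, 0, -1],
    [-0.21, 0, 0.12, 0, 0.63, 0, -1],
    [-0.21, 0, 0.12, 0, 0.63, 0, -1],
    [-0.21, 0, 0.12, 0, 0.62, 0, -1],
    [-0.21, 0, 0.12, 0, 0.61, 0, -1],
    [-0.21, 0, 0.12, 0, 0.6, 0, -1],
    [0, 0, 0, 0, 0, 0, -1],
    [0, 0, 0, 0, 0, 0, -1]
  ]
}}

```text
time: 10.37
tool_pos: [0.4448, -0.0854, 0.2986]
tool_rot: [0.017, 0.972, -0.22, 0.075]
contact_force: [-7.6, 0.8, 0.9]
gripper_width: 0.158
grasp_force: 60.1
```

```bash
python3 -c "
from h import *
st();f=grab('wrist','w7')
F=toC(footpred());print(F)
print(proj(f,footpred()),'rims',proj(f,W((-11.4,-117,118))),proj(f,W((2.6,-117,118))))
r0=int(proj(f,W((2.6,-117,118)))[0,1])
for r in range(r0-2,r0+16): print(r,f['img'][r,248:262].sum(1).tolist())
"
```

```text
t 10.3667 tcpC [ -28.4 -118.2  298.6] tilt 8.81 side -0.04 F chest [np.float64(-7.2), np.float64(-2.6), np.float64(0.9)] w 0.158 60.137073397636414 q [-0.35 -0.51  2.01 -0.02  1.48  1.67]
[   0.157639   -118.38701285  114.33933725]
[[255.77456603 172.78267519]] rims [[254.61459646 183.06003154]] [[254.57761385 171.01113648]]
169 [500, 502, 501, 500, 501, 500, 498, 498, 498, 498, 497, 498, 497, 498]
170 [481, 484, 484, 484, 483, 483, 481, 481, 481, 481, 481, 480, 480, 488]
171 [438, 380, 373, 373, 371, 372, 372, 370, 371, 371, 371, 369, 370, 487]
172 [411, 160, 99, 101, 103, 103, 101, 99, 99, 99, 97, 98, 127, 491]
173 [414, 158, 99, 97, 100, 97, 128, 130, 98, 94, 127, 100, 122, 489]
174 [410, 158, 97, 96, 130, 114, 130, 128, 122, 130, 150, 133, 146, 490]
175 [412, 161, 98, 131, 143, 107, 103, 93, 102, 148, 151, 149, 164, 489]
176 [416, 158, 98, 123, 116, 88, 86, 85, 75, 127, 148, 148, 160, 487]
177 [408, 159, 127, 130, 99, 88, 87, 83, 77, 100, 146, 149, 160, 487]
178 [400, 159, 124, 146, 102, 186, 191, 187, 123, 93, 143, 147, 163, 488]
179 [408, 159, 98, 145, 142, 330, 340, 333, 278, 108, 146, 147, 157, 486]
180 [389, 152, 98, 122, 254, 390, 399, 389, 348, 164, 128, 148, 163, 484]
181 [396, 156, 126, 131, 304, 392, 398, 391, 349, 216, 108, 146, 162, 485]
182 [453, 198, 165, 220, 375, 398, 396, 390, 348, 242, 157, 166, 206, 505]
183 [429, 329, 319, 342, 401, 397, 398, 391, 350, 262, 222, 216, 342, 522]
184 [371, 452, 457, 457, 393, 397, 397, 388, 351, 282, 323, 324, 456, 506]
185 [377, 441, 495, 498, 402, 396, 395, 389, 352, 299, 378, 379, 442, 494]
186 [384, 457, 500, 502, 404, 398, 397, 388, 353, 303, 384, 386, 387, 495]
```

The tip is still centred in the hole at rows 174–178, with the rims at 171.5 and 183.5. The extra force points along the lid's radius, so it is internal tracking error and not foot contact. I'll relieve it slightly and keep lowering.

{"name": "move_arm", "arguments": {
  "rows": [
    [-0.17, 0, 0.07, 0, 0.46, 0, -1],
    [-0.17, 0, 0.07, 0, 0.46, 0, -1],
    [-0.16, 0, 0.08, 0, 0.45, 0, -1],
    [-0.15, 0, 0.08, 0, 0.45, 0, -1],
    [-0.15, 0, 0.08, 0, 0.45, 0, -1],
    [0, 0, 0, 0, 0, 0, -1],
    [0, 0, 0, 0, 0, 0, -1]
  ]
}}

```text
time: 11.0
tool_pos: [0.4383, -0.0824, 0.293]
tool_rot: [0.022, 0.971, -0.22, 0.094]
contact_force: [-6.6, -0.4, -0.1]
gripper_width: 0.157
grasp_force: 59.9
```

```bash
python3 -c "
from h import *
st();print(toC(footpred()));f=grab('wrist','w8')
print('rims',proj(f,W((-11.4,-117,118))),proj(f,W((2.6,-117,118))))
r0=int(proj(f,W((2.6,-117,118)))[0,1])
for r in range(r0-1,r0+15): print(r,f['img'][r,248:262].sum(1).tolist())
"
```

```text
t 11.0 tcpC [ -35.5 -118.3  293. ] tilt 11.08 side -0.05 F chest [np.float64(-5.8), np.float64(-3.1), np.float64(-0.1)] w 0.157 59.92731034755707 q [-0.34 -0.55  2.05 -0.02  1.45  1.68]
[   0.31058505 -118.43142669  110.06365705]
rims [[254.56905028 183.53316344]] [[254.53028565 171.26676012]]
170 [490, 499, 498, 498, 497, 498, 497, 497, 497, 495, 496, 494, 494, 499]
171 [425, 408, 405, 405, 404, 404, 402, 401, 400, 400, 400, 399, 402, 513]
172 [348, 188, 169, 166, 168, 166, 166, 167, 162, 162, 161, 162, 185, 523]
173 [348, 139, 101, 99, 102, 100, 101, 103, 100, 100, 102, 99, 128, 522]
174 [352, 142, 103, 102, 101, 113, 105, 104, 97, 134, 134, 105, 123, 522]
175 [356, 142, 99, 134, 126, 109, 97, 96, 86, 154, 160, 135, 152, 521]
176 [359, 142, 102, 155, 120, 91, 88, 84, 77, 131, 156, 155, 167, 521]
177 [364, 145, 102, 156, 106, 89, 91, 84, 79, 105, 153, 155, 167, 520]
178 [379, 150, 133, 158, 105, 190, 197, 244, 134, 94, 152, 158, 167, 520]
179 [392, 153, 127, 156, 194, 339, 350, 363, 288, 107, 153, 155, 168, 517]
180 [394, 152, 103, 156, 278, 403, 408, 401, 353, 168, 131, 155, 166, 517]
181 [396, 154, 100, 154, 343, 403, 411, 398, 356, 198, 109, 152, 168, 516]
182 [394, 156, 131, 155, 375, 406, 409, 398, 359, 217, 111, 128, 165, 515]
183 [399, 188, 222, 228, 379, 406, 409, 398, 360, 248, 166, 156, 225, 516]
184 [436, 413, 422, 422, 397, 405, 410, 399, 360, 274, 279, 280, 419, 500]
185 [485, 496, 496, 496, 414, 407, 408, 398, 360, 297, 369, 374, 442, 496]
```

{"name": "move_arm", "arguments": {
  "rows": [
    [-0.15, 0, 0.08, 0, 0.45, 0, -1],
    [-0.15, 0, 0.08, 0, 0.45, 0, -1],
    [0, 0, 0, 0, 0, 0, -1],
    [0, 0, 0, 0, 0, 0, -1]
  ]
}}

```text
time: 11.38
tool_pos: [0.4361, -0.0813, 0.291]
tool_rot: [0.023, 0.97, -0.22, 0.102]
contact_force: [-6.8, 0.4, -0.4]
gripper_width: 0.157
grasp_force: 60.1
```

```bash
python3 -c "
from h import *
st();print(toC(footpred()))"
```

```text
t 11.3833 tcpC [ -38.  -118.3  291. ] tilt 11.99 side -0.06 F chest [np.float64(-6.3), np.float64(-2.6), np.float64(-0.4)] w 0.157 60.13090431690216 q [-0.34 -0.57  2.07 -0.02  1.44  1.68]
[   0.73588211 -118.45706198  108.65137923]
```

{"name": "move_arm", "arguments": {
  "rows": [
    [-0.12, 0, 0.07, 0, 0.45, 0, -1],
    [0, 0, 0, 0, 0, 0, -1],
    [0, 0, 0, 0, 0, 0, -1]
  ]
}}

```text
time: 11.63
tool_pos: [0.4353, -0.0809, 0.2904]
tool_rot: [0.024, 0.969, -0.22, 0.106]
contact_force: [-6.6, -0.7, 0.7]
gripper_width: 0.158
grasp_force: 60.3
```

```bash
python3 -c "
from h import *
st();print(toC(footpred()))"
```

```text
t 11.6333 tcpC [ -38.9 -118.3  290.4] tilt 12.48 side -0.06 F chest [np.float64(-5.7), np.float64(-3.4), np.float64(0.7)] w 0.158 60.2603405714035 q [-0.34 -0.58  2.08 -0.02  1.43  1.68]
[   1.4202346  -118.46336434  108.41752146]
```

{"name": "move_arm", "arguments": {
  "rows": [
    [-0.12, 0, 0.07, 0, 0.45, 0, -1],
    [-0.12, 0, 0.07, 0, 0.45, 0, -1],
    [0, 0, 0, 0, 0, 0, -1],
    [0, 0, 0, 0, 0, 0, -1]
  ]
}}

```text
time: 11.97
tool_pos: [0.434, -0.0803, 0.2895]
tool_rot: [0.026, 0.968, -0.22, 0.115]
contact_force: [-5.4, -1.3, 1.5]
gripper_width: 0.158
grasp_force: 60.5
```

```bash
python3 -c "
from h import *
st();print(toC(footpred()));f=grab('wrist','w9')
print('rims',proj(f,W((-11.4,-117,118))),proj(f,W((2.6,-117,118))))
cv2.imwrite('pics/z9.png',cv2.resize(f['img'][130:300,180:330],None,fx=3.5,fy=3.5,interpolation=cv2.INTER_CUBIC))
r0=int(proj(f,W((2.6,-117,118)))[0,1])
for r in range(r0-1,r0+15): print(r,f['img'][r,248:262].sum(1).tolist())"
```

```text
t 11.9667 tcpC [ -40.3 -118.3  289.5] tilt 13.51 side -0.06 F chest [np.float64(-4.3), np.float64(-3.4), np.float64(1.5)] w 0.158 60.50331115722656 q [-0.34 -0.6   2.09 -0.03  1.41  1.68]
[   3.24785824 -118.47987165  108.3063564 ]
rims [[254.53928914 185.95746998]] [[254.49897917 173.59810648]]
172 [508, 509, 509, 509, 509, 509, 509, 506, 507, 507, 507, 505, 507, 503]
173 [469, 476, 477, 475, 477, 475, 476, 474, 474, 474, 472, 473, 470, 520]
174 [372, 341, 341, 340, 346, 345, 343, 341, 337, 337, 335, 334, 330, 528]
175 [307, 131, 102, 105, 103, 102, 97, 83, 92, 102, 107, 102, 128, 524]
176 [306, 130, 104, 103, 99, 94, 89, 77, 78, 105, 102, 103, 127, 524]
177 [308, 130, 102, 106, 98, 91, 92, 88, 81, 90, 139, 140, 130, 522]
178 [305, 132, 108, 139, 107, 89, 92, 89, 80, 80, 160, 161, 155, 522]
179 [308, 131, 105, 164, 110, 193, 318, 316, 182, 91, 129, 162, 173, 522]
180 [328, 133, 142, 165, 246, 347, 418, 407, 310, 160, 106, 161, 171, 521]
181 [343, 140, 159, 166, 351, 413, 422, 406, 360, 196, 109, 132, 171, 521]
182 [347, 142, 131, 158, 383, 413, 423, 407, 362, 197, 113, 139, 172, 518]
183 [351, 141, 103, 159, 383, 412, 422, 409, 364, 200, 111, 159, 173, 516]
184 [356, 141, 135, 161, 387, 412, 422, 408, 366, 224, 116, 159, 171, 517]
185 [359, 149, 161, 166, 387, 412, 421, 408, 367, 239, 129, 142, 174, 517]
186 [399, 324, 329, 331, 393, 413, 421, 411, 366, 260, 214, 208, 346, 516]
187 [459, 462, 462, 462, 405, 412, 423, 412, 368, 293, 332, 334, 466, 509]
```

View pics/z9.png

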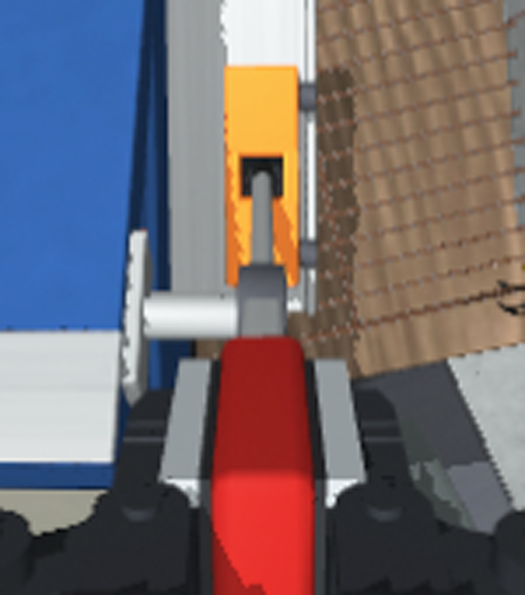

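The foot is in the hole near its rear wall: the shank enters the dark hole at about (262,178) in the crop, and the hole spans rows 157–195. Forces are small, so I'll open the fingers partway and let the lid settle.

{"name": "move_arm", "arguments": {
  "rows": [
    [0, 0, 0, 0, 0, 0, -0.6],
    [0, 0, 0, 0, 0, 0, -0.5],
    [0, 0, 0, 0, 0, 0, -0.4],
    [0, 0, 0, 0, 0, 0, -0.4],
    [0, 0, 0, 0, 0, 0, -0.4],
    [0, 0, 0, 0, 0, 0, -0.4]
  ]
}}

```text
time: 12.52
tool_pos: [0.4341, -0.0801, 0.2886]
tool_rot: [0.026, 0.969, -0.22, 0.114]
contact_force: [0.1, -0.8, -0.2]
gripper_width: 0.298
grasp_force: 0.0
```

```bash
python3 -c "
from h import *
st();f=grab('wrist','w10')
r=comps(seg(f)['red']);print([(a,b) for a,b,c in r], [(a,b) for a,b,c in comps(seg(load('w9'))['red'])])
print('rims',proj(f,W((-11.4,-117,118))),proj(f,W((2.6,-117,118))))
for r in range(171,189): print(r,f['img'][r,248:262].sum(1).tolist())"
```

```text
t 12.5167 tcpC [ -40.3 -118.   288.6] tilt 13.45 side -0.03 F chest [np.float64(0.4), np.float64(-0.7), np.float64(-0.2)] w 0.298 0.0 q [-0.34 -0.6   2.09 -0.03  1.41  1.68]
[(array([ 240,  226,   31,   87, 2300], dtype=int32), array([255. , 271.1]))] [(array([ 240,  226,   30,   86, 2252], dtype=int32), array([254.7, 270.3]))]
rims [[254.82374809 185.85875191]] [[254.78554542 173.46059247]]
171 [508, 508, 508, 506, 508, 507, 507, 506, 505, 506, 505, 505, 505, 504]
172 [500, 507, 507, 507, 508, 507, 505, 506, 506, 504, 504, 504, 503, 497]
173 [470, 446, 443, 443, 443, 442, 440, 439, 439, 438, 436, 435, 434, 472]
174 [431, 274, 255, 255, 252, 251, 243, 244, 246, 248, 244, 245, 243, 443]
175 [417, 165, 104, 105, 104, 97, 88, 83, 89, 100, 103, 105, 104, 431]
176 [424, 167, 108, 105, 103, 91, 90, 89, 86, 87, 104, 104, 103, 430]
177 [431, 169, 108, 104, 98, 90, 93, 89, 80, 79, 139, 141, 106, 430]
178 [464, 182, 106, 140, 112, 92, 194, 146, 87, 75, 134, 160, 141, 429]
179 [485, 190, 102, 134, 125, 307, 355, 337, 295, 133, 102, 159, 162, 429]
180 [485, 190, 136, 140, 200, 398, 419, 415, 379, 188, 110, 134, 163, 428]
181 [488, 190, 133, 163, 279, 401, 417, 413, 380, 237, 116, 102, 158, 428]
182 [488, 190, 104, 158, 308, 404, 418, 411, 382, 289, 123, 104, 161, 426]
183 [490, 189, 103, 130, 311, 403, 418, 414, 382, 308, 126, 106, 131, 426]
184 [488, 192, 137, 137, 313, 403, 418, 415, 385, 311, 131, 107, 140, 424]
185 [487, 196, 141, 164, 313, 403, 419, 416, 383, 312, 151, 131, 196, 415]
186 [481, 365, 346, 358, 369, 407, 419, 414, 385, 316, 249, 239, 395, 440]
187 [483, 474, 475, 476, 423, 412, 416, 417, 386, 320, 354, 353, 424, 477]
188 [497, 505, 507, 507, 436, 413, 418, 418, 388, 324, 364, 390, 392, 496]
```

It is holding: the grip barely moved and there is no force on the tool. I'll retract along the rod.

{"name": "move_arm", "arguments": {
  "rows": [
    [0, 0, -0.8, 0, 0, 0, -0.4],
    [0, 0, -1, 0, 0, 0, -0.4],
    [0, 0, -1.2, 0, 0, 0, -0.4],
    [0, 0, -1.5, 0, 0, 0, -0.4],
    [0, 0, -1.5, 0, 0, 0, -0.4],
    [0, 0, -1.5, 0, 0, 0, -0.4],
    [0, 0, -1.5, 0, 0, 0, -0.4],
    [0, 0, -1.5, 0, 0, 0, -0.4],
    [0, 0, -1.5, 0, 0, 0, -0.4],
    [0, 0, 0, 0, 0, 0, -0.4],
    [0, 0, 0, 0, 0, 0, -0.4],
    [0, 0, 0, 0, 0, 0, -0.4],
    [0, 0, 0, 0, 0, 0, -0.4]
  ]
}}

```text
time: 13.65
tool_pos: [0.4086, -0.0681, 0.4041]
tool_rot: [0.026, 0.969, -0.22, 0.113]
contact_force: [0.8, -0.3, -1.1]
gripper_width: 0.301
grasp_force: 0.0
```

```bash
python3 -c "
from h import *
st();f=grab('wrist','w11');g=grab('scene','s11');d=grab('side','d11')
H=lambda i,s:cv2.resize(i,s,interpolation=cv2.INTER_CUBIC)
cv2.imwrite('pics/z11.png',np.hstack([H(f['img'][100:300,180:330],(435,580)),H(d['img'][150:270,240:310],(338,580))]))"
```

```text
t 13.65 tcpC [ -68.5 -118.1  404.1] tilt 13.32 side -0.05 F chest [np.float64(0.8), np.float64(0.1), np.float64(-1.1)] w 0.301 0.0 q [-0.33 -0.66  1.94 -0.03  1.63  1.68]
```

View pics/z11.png

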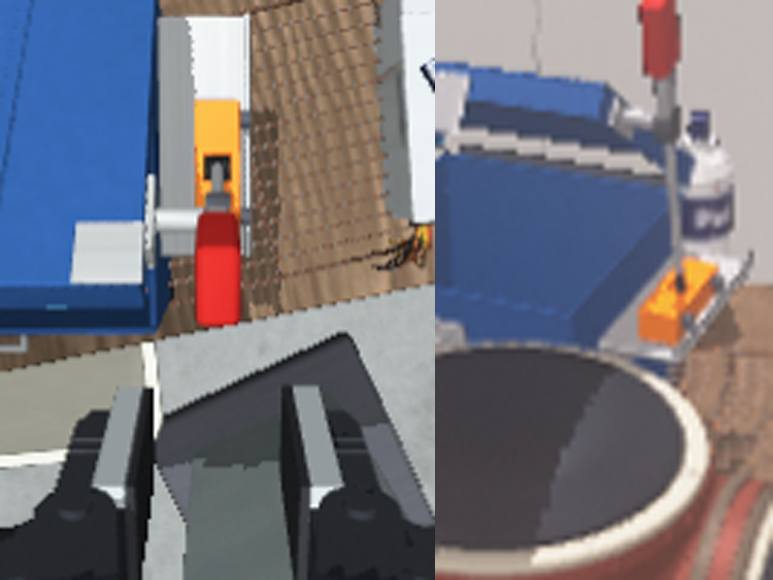

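The lid stands open on the rod. Its foot is in the block's hole, at (217,165) in the wrist crop and (680,280) in the side crop, and the gripper is well clear. Handing in.

```bash
python3 -c "
from plant import manip
print(manip.job_done())"
```

```text
the job is handed in; nothing more can be done
None
```

The chest lid is propped open on its rod, with the foot in the catch block's holding hole; the gripper has let go and is clear, and I handed the job in at about 14 s (the hand-in gave no verdict).

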